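# Load the antenna kit rack in reverse order

## Task

Pack the portable antenna kit: move the four accessories from the cups on the aluminium bench strip into the four pockets of the plywood kit rack, in reverse order. The one nearest the wing nut on the strip goes into the pocket farthest from the wing nut on the rack, the next one into the next pocket, and so on to the last. Leave every one standing upright on the floor of its own pocket, let go and at rest.

Things in the scene. Friction and masses are not known exactly. Their poses are not given: they have to be found in the camera images.
- long_coil: tall slim black coil with copper turns, upright cylinder 32 mm diameter and 85 mm high, with a thin brass stud (10 mm diameter) on top to 97 mm; the slimmest and tallest cylinder. About 140 g, loose. Origin: centre of its underside, z up its axis. At the start it stands in its own cup on the bench strip.
- fat_coil: short fat black coil with copper turns, upright cylinder 42 mm diameter and 70 mm high, with a brass stud (12 mm diameter) on top to 80 mm; the thickest of the four. About 160 g, loose. Origin: centre of its underside, z up its axis. At the start it stands in its own cup on the bench strip.
- match_box: plain aluminium matching unit, upright square box 34 x 34 mm and 75 mm high, with a round brass socket (16 mm diameter) on top to 87 mm; sides along its own x and y; the only square one. About 150 g, loose. Origin: centre of its underside, z up its axis. At the start it stands in its own cup on the bench strip.
- dummy_load: dark steel dummy load with round cooling fins, upright cylinder 38 mm diameter over the fins and 78 mm high, with a steel connector (14 mm diameter) on top to 92 mm. About 180 g, loose. Origin: centre of its underside, z up its axis. At the start it stands in its own cup on the bench strip.
- cup_long_coil: fixed shallow grey square cup in which long_coil stands at the start; the four cups look alike. 60 x 60 mm, 14 mm high, walls and floor 3 mm. Origin: centre of its underside, on the strip (item undersides start 3 mm above it). x and y as those of the strip.
- cup_fat_coil: fixed shallow grey square cup in which fat_coil stands at the start; the four cups look alike. 60 x 60 mm, 14 mm high, walls and floor 3 mm. Origin: centre of its underside, on the strip (item undersides start 3 mm above it). x and y as those of the strip.
- cup_match_box: fixed shallow grey square cup in which match_box stands at the start; the four cups look alike. 60 x 60 mm, 14 mm high, walls and floor 3 mm. Origin: centre of its underside, on the strip (item undersides start 3 mm above it). x and y as those of the strip.
- cup_dummy_load: fixed shallow grey square cup in which dummy_load stands at the start; the four cups look alike. 60 x 60 mm, 14 mm high, walls and floor 3 mm. Origin: centre of its underside, on the strip (item undersides start 3 mm above it). x and y as those of the strip.
- bench_strip: Fixed flat aluminium strip 71 x 269 x 6 mm with the four cups in a row, centres at x = 0, y = -99, -33, 33, 99 mm; which cup is where changes. Lies before or behind the rack. Brass wing nut on the +y end tab (157 mm out, 28 mm high). Row along y, x across. Origin: centre of the row at the underside, on the table.
- kit_rack: Fixed plywood rack 71 x 269 mm, four empty open pockets in a row, centres at x = 0, y = -99, -33, 33, 99 mm, each 61 x 61 mm inside, floor top 6 mm and wall tops 24 mm above the origin. Its y and that of the strip are within 0.2 rad of world y. Brass wing nut on the +y end tab (157 mm out, 28 mm high). Row along y, x across. Origin: centre of the row at the underside, on the table.

How it is judged (in metres and radians):
At the end, for the whole second after the job is handed in: Each accessory stands in the rack pocket mirroring its cup (cup at y = c on the strip, pocket at y = -c on the rack), within 15 mm of the pocket centre along and across the row, underside 2 to 10 mm above the rack origin (floor 6 mm), within 0.1 rad of upright, slower than 0.02 m/s and 0.2 rad/s (((y of cup_long_coil in the frame of bench_strip between -0.119 and -0.079 m and y of long_coil in the frame of kit_rack between 0.084 and 0.114 m) or (y of cup_long_coil in the frame of bench_strip between -0.053 and -0.013 m and y of long_coil in the frame of kit_rack between 0.018 and 0.048 m) or (y of cup_long_coil in the frame of bench_strip between 0.013 and 0.053 m and y of long_coil in the frame of kit_rack between -0.048 and -0.018 m) or (y of cup_long_coil in the frame of bench_strip between 0.079 and 0.119 m and y of long_coil in the frame of kit_rack between -0.114 and -0.084 m)) and x of long_coil in the frame of kit_rack between -0.015 and 0.015 m and z of long_coil in the frame of kit_rack between 0.002 and 0.01 m and angle between each of long_coil, fat_coil, match_box, dummy_load's own z axis and vertical below 0.1 rad and linear speed of each of long_coil, fat_coil, match_box, dummy_load below 0.02 m/s and angular speed of each of long_coil, fat_coil, match_box, dummy_load below 0.2 rad/s and ((y of cup_fat_coil in the frame of bench_strip between -0.119 and -0.079 m and y of fat_coil in the frame of kit_rack between 0.084 and 0.114 m) or (y of cup_fat_coil in the frame of bench_strip between -0.053 and -0.013 m and y of fat_coil in the frame of kit_rack between 0.018 and 0.048 m) or (y of cup_fat_coil in the frame of bench_strip between 0.013 and 0.053 m and y of fat_coil in the frame of kit_rack between -0.048 and -0.018 m) or (y of cup_fat_coil in the frame of bench_strip between 0.079 and 0.119 m and y of fat_coil in the frame of kit_rack between -0.114 and -0.084 m)) and x of fat_coil in the frame of kit_rack between -0.015 and 0.015 m and z of fat_coil in the frame of kit_rack between 0.002 and 0.01 m and ((y of cup_match_box in the frame of bench_strip between -0.119 and -0.079 m and y of match_box in the frame of kit_rack between 0.084 and 0.114 m) or (y of cup_match_box in the frame of bench_strip between -0.053 and -0.013 m and y of match_box in the frame of kit_rack between 0.018 and 0.048 m) or (y of cup_match_box in the frame of bench_strip between 0.013 and 0.053 m and y of match_box in the frame of kit_rack between -0.048 and -0.018 m) or (y of cup_match_box in the frame of bench_strip between 0.079 and 0.119 m and y of match_box in the frame of kit_rack between -0.114 and -0.084 m)) and x of match_box in the frame of kit_rack between -0.015 and 0.015 m and z of match_box in the frame of kit_rack between 0.002 and 0.01 m and ((y of cup_dummy_load in the frame of bench_strip between -0.119 and -0.079 m and y of dummy_load in the frame of kit_rack between 0.084 and 0.114 m) or (y of cup_dummy_load in the frame of bench_strip between -0.053 and -0.013 m and y of dummy_load in the frame of kit_rack between 0.018 and 0.048 m) or (y of cup_dummy_load in the frame of bench_strip between 0.013 and 0.053 m and y of dummy_load in the frame of kit_rack between -0.048 and -0.018 m) or (y of cup_dummy_load in the frame of bench_strip between 0.079 and 0.119 m and y of dummy_load in the frame of kit_rack between -0.114 and -0.084 m)) and x of dummy_load in the frame of kit_rack between -0.015 and 0.015 m and z of dummy_load in the frame of kit_rack between 0.002 and 0.01 m); the robot touches nothing.
It also fails if it takes over 99 s, if anything falls off the work surface, if the arm or the gripper's body presses on something with over 40 N, if the wrist force passes 120 N, or if a joint passes its speed limit or range.

## Robot

A 6-joint arm with a two-finger parallel gripper is mounted at the origin on the work surface. World frame = base frame: x ahead of the robot, y to its left, z up, the work surface at z = 0. Lengths are in mm, angles in rad, forces in N, time in s.
With the tool pointing down it reaches from about 350 to 775 mm from the base axis. Payload 7.3 kg.
Tool frame: the origin (TCP) lies at the very end of the fingers, on their centre line; the grasp point (between the pads) lies 19 mm behind it; z points along the fingers, y is the line along which they close (so a half turn about z gives the same grasp; the last joint's range is limited). The gripper opens to 92 mm and grips with 3 to 60 N. Pads are 19 mm wide; open, the fingers measure 130 mm over their backs; the gripper's body (75 mm by 190 mm) begins 47 mm behind the grasp point.
Start: joints at [1.137, 0.342, 1.524, -0, 1.275, -0.146], TCP at [149.003, 503.431, 226.741] pointing down, gripper open.
Joint ranges: [-2.53, 2.53], [-0.77, 2.02], [0.04, 2.7], [-1, 4.14], [0.28, 2.66], [-3.11, 3.11]. Speed limits (rad/s): [2.57, 2.57, 3.14, 3.14, 3.14, 3.14].

## Interface

Orientations are given as [roll, pitch, yaw] about the fixed x, y, z axes, in that order (R = Rz(yaw) Ry(pitch) Rx(roll)).
In Python, from plant import get_obs, vision, workorder gives the robot as it stands.
- The arm moves only by the shell command python3 -m pendant 'ROWS' [OPENING]. ROWS is a JSON object of lists of equal length, an entry for each row: "dp": the shift along the tool's x, y, z in m, a list of three; "rotation": the turn, a rotation vector about the tool's x, y, z in rad, a list of three. A call has 1 to 8 rows; each row is the pose to reach, as a shift and turn from the pose commanded when the call began, along the tool's axes at that moment; what a row does not reach only later rows make up. A row lasts 1/8 s, in which the tool goes at most 62.5 mm and 10.7 degrees, less where a joint would pass 70% of its speed; a pose out of reach is approached as far as the arm can. A call with a gripper value outside its range is refused whole. OPENING is the finger opening in m, from 0 to 0.0918, set as the call begins (- or left out, the last holds). The fingers move at their own pace and stop on an object; the grip force is fixed at half the most. Time passes only in rows, so rows that repeat a pose let the fingers close. It gives the time, the measured TCP pose, the force, the opening and the grip force at its end, in the units of the state.
- get_obs(): the state, without advancing time (a new reading comes with each control period).
- vision.capture(name): name is "scene" or "top" or "wrist"; returns a dict with "pixels" (400x640x3 uint8, red, green, blue), "vfov" (degrees; the focal length in pixels is half the picture's height over the tangent of half this angle, whatever the lens; pixels are square), "cx", "cy" (the principal point, pixels), "pose" (4x4, takes a point from camera to world coordinates); the wrist camera has in their place "T_tool_cam" (4x4, takes a point from camera to tool coordinates, whose origin is the TCP and whose axes are the flange's). Camera axes: x right, y up, looking along -z (the intrinsics and any distortion apply to the point x, -y, -z); pixel columns grow to the right and rows downward; lengths in mm; the calibration is good to about 2 mm. A picture is of the moment at which its call begins: read the wrist's pose just before it. There is no depth.
- workorder.close_job(): hands the job in; it is judged then, once.
The state is a dict: "time": time; "joint_positions": joint angles; "dq": joint speeds; "tau": joint torques, N m; "tool_pos": TCP position; "tcp_rot": TCP orientation; "contact_force": force on the tool from outside, world axes, zero at the start; "moment": the same for the moment, N m; "grip_width": finger opening in mm; "finger_force": force on a finger pad.
Only numpy, scipy, OpenCV 4.12 (cv2) and the standard library are available. Lean on these libraries where they do the work, as an engineer would, in place of code of your own. Each camera call takes 0.05 s, during which the arm holds its last target. There are 200 camera calls.

## Working session

There is one attempt and no reset: what is moved stays moved. The work goes in short steps, Python scripts to look and compute and a shell command to move; the robot and the scene stay as the last step left them, time stands still between calls to the robot, and variables do not carry over. Pictures are saved under pics/ and viewed, at most 14 in all, crops included, and the job is handed in when it is done.

```bash
mkdir -p pics; ls
python3 - <<'E'
from plant import get_obs, vision
import cv2
o=get_obs();print(o)
for n in("scene","top"):
    c=vision.capture(n);print(n,{k:v for k,v in c.items() if k!='pixels'})
    cv2.imwrite(f'pics/{n}0.png',c['pixels'][:,:,::-1])
c=vision.capture("wrist");print({k:v for k,v in c.items() if k!='pixels'})
E
```

```text
pics
{'time': 0.0, 'joint_positions': array([ 1.13701087e+00,  3.42687284e-01,  1.52500368e+00, -1.98318296e-05,
        1.27537868e+00, -1.45999573e-01]), 'dq': array([-0.00097857, -0.00140787, -0.00167601, -0.00025045,  0.00035499,
        0.00205615]), 'tau': array([-1.50034080e-03, -4.31252396e+01, -2.44221425e+01,  7.14628561e-02,
        5.61212772e-02, -1.30061912e-04]), 'tool_pos': array([148.82672691, 503.05063767, 226.06800236]), 'tcp_rot': array([-3.14012861e+00, -1.96112642e-04,  2.85381241e+00]), 'contact_force': array([-0.21831129, -0.80715556,  0.60140688]), 'moment': array([-0.01103509,  0.04499553,  0.02964201]), 'finger_force': 0.0, 'grip_width': 91.7696372343099}
scene {'vfov': 46.82127821662668, 'cx': 318.6997303665833, 'cy': 199.9209735485253, 'pose': array([[-8.66604101e-01, -3.39430450e-01,  3.65765364e-01,
         8.39258815e+02],
       [ 4.98753539e-01, -5.66337281e-01,  6.56130316e-01,
         4.60091999e+02],
       [-1.55640462e-02,  7.51031993e-01,  6.60082348e-01,
         5.08608731e+02],
       [ 0.00000000e+00,  0.00000000e+00,  0.00000000e+00,
   
[... 192 characters left out ...]
17e+02],
       [-9.99988699e-01,  4.32390473e-03,  1.97636050e-03,
        -1.58491440e+00],
       [ 2.74435813e-03,  1.85548358e-01,  9.82631302e-01,
         8.12720135e+02],
       [ 0.00000000e+00,  0.00000000e+00,  0.00000000e+00,
         1.00000000e+00]])}
{'vfov': 69.76208484602446, 'cx': 318.1517690653823, 'cy': 198.79896164729274, 'T_tool_cam': array([[-3.29463207e-04,  9.58208117e-01,  2.86071836e-01,
         7.74598257e+01],
       [ 9.99998999e-01, -7.79265974e-05,  1.41269683e-03,
         1.20439849e-01],
       [ 1.37595017e-03,  2.86072016e-01, -9.58207132e-01,
        -1.58221711e+02],
       [ 0.00000000e+00,  0.00000000e+00,  0.00000000e+00,
         1.00000000e+00]])}
```

View pics/top0.png

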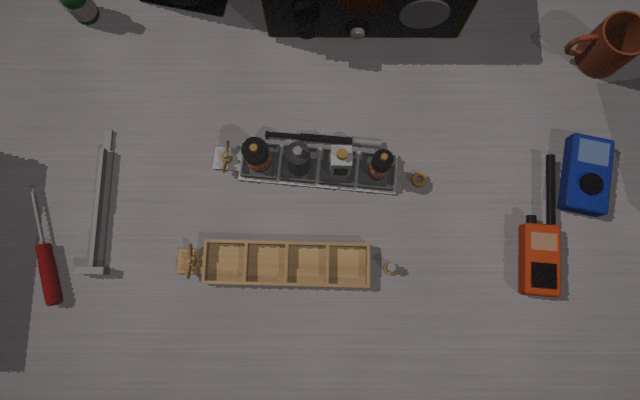

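View pics/scene0.png

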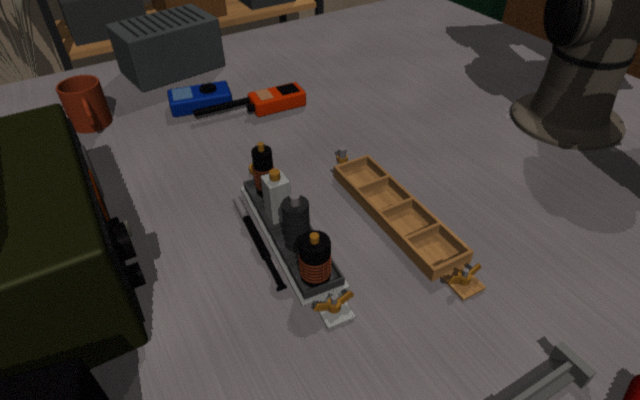

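Top view: wing nuts are on the left, at the +y end: strip (225,156), rack (187,262). From the wing nut the strip holds fat_coil (256,150), dummy_load (298,152), match_box (342,155) and long_coil (381,158). The rack pockets run from (225,263) to (350,265). The scene view confirms this order.

```bash
cat > h.py <<'E'
import numpy as np, cv2
from plant import get_obs, vision
from scipy.spatial.transform import Rotation as Ro
def cap(n):
    o=get_obs(); c=vision.capture(n)
    if n=="wrist":
        T=np.eye(4);T[:3,:3]=Ro.from_euler('xyz',o['tcp_rot']).as_matrix();T[:3,3]=o['tool_pos'];c['pose']=T@c['T_tool_cam']
    return c
def cast(c,uv,z):
    uv=np.atleast_2d(np.asarray(uv,float));f=200/np.tan(np.radians(c['vfov'])/2)
    d=np.c_[(uv[:,0]-c['cx'])/f,-(uv[:,1]-c['cy'])/f,-np.ones(len(uv))]@c['pose'][:3,:3].T
    p=c['pose'][:3,3];return p+d*((z-p[2])/d[:,2])[:,None]
def proj(c,P):
    f=200/np.tan(np.radians(c['vfov'])/2);q=(np.atleast_2d(P)-c['pose'][:3,3])@c['pose'][:3,:3]
    return np.c_[c['cx']+f*q[:,0]/-q[:,2],c['cy']-f*q[:,1]/-q[:,2]]
E
python3 - <<'E'
from h import *
c=cap("top");im=np.ascontiguousarray(c['pixels'][:,:,::-1]);hsv=cv2.cvtColor(im,cv2.COLOR_BGR2HSV)
m=cv2.inRange(hsv,(8,70,60),(28,255,255))
roi=np.zeros_like(m);roi[225:305,165:405]=m[225:305,165:405]
roi=cv2.morphologyEx(roi,cv2.MORPH_CLOSE,np.ones((7,7)))
roi=cv2.morphologyEx(roi,cv2.MORPH_OPEN,np.ones((35,35)))
ct=max(cv2.findContours(roi,0,2)[0],key=cv2.contourArea);r=cv2.minAreaRect(ct)
b=cv2.boxPoints(r);w=cast(c,b,24);print('rack',b.round(1),w.round(1),[np.linalg.norm(w[i]-w[i-1]).round(1) for i in range(4)],w.mean(0))
s=np.zeros_like(m);s[140:185,240:400]=m[140:185,240:400]
n,l,st,ce=cv2.connectedComponentsWithStats(s)
for i in range(1,n):
    if st[i,4]>8: print(st[i],ce[i])
big=cv2.resize(im[120:300,170:430],None,fx=3,fy=3,interpolation=cv2.INTER_CUBIC)
cv2.imwrite('pics/z1.png',cv2.convertScaleAbs(big,alpha=1.6))
E
```

```text
rack [[202.1 283.4]
 [203.2 238.8]
 [370.1 242.9]
 [369.  287.5]] [[436.3 183.1  24. ]
 [507.6 184.8  24. ]
 [502.1 -86.   24. ]
 [430.9 -83.1  24. ]] [np.float64(266.3), np.float64(71.3), np.float64(270.8), np.float64(71.2)] [469.21840115  49.7009192   24.        ]
[249 143   9   9  65] [252.96923077 146.90769231]
[337 148  11  12  97] [341.60824742 153.19587629]
[245 152  27  19 115] [259.51304348 164.42608696]
[380 152   8   9  51] [383.68627451 156.11764706]
[368 164  19  15  85] [375.75294118 172.41176471]
```

View pics/z1.png

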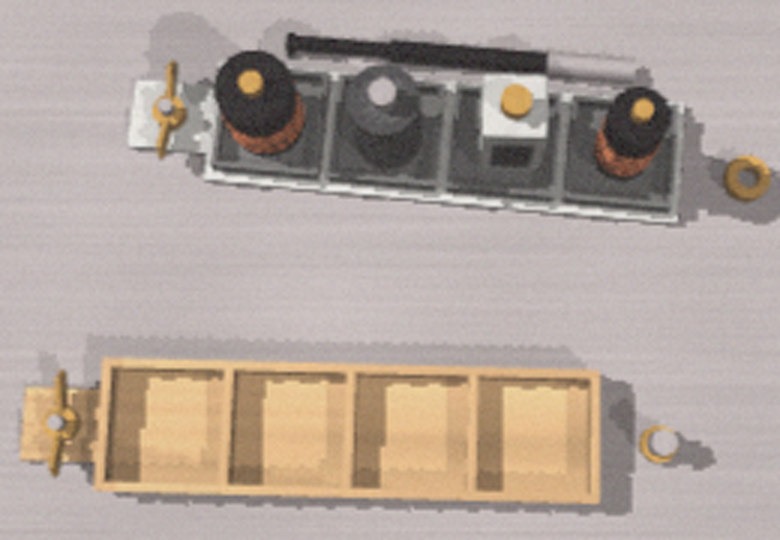

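Zoomed view: the pockets are empty and the rack is nearly square to the world axes. The strip is slightly rotated. The dummy_load connector top is at about (297,150.3) in full-image pixels. The black antenna behind the strip is low.

```bash
python3 - <<'E'
from h import *
c=cap("top")
S=dict(fat=((253,146.9),89),dummy=((297,150.3),101),box=((341.6,153.2),96),long=((383.7,156.1),106))
P=np.array([cast(c,u,z)[0] for u,z in S.values()]);print(P.round(1))
print('strip slope dx/dy',np.polyfit(P[:,1],P[:,0],1))
cen=np.array([469.2,49.7]);ax=np.array([.0203,.9998])
for n,y in zip(S,(-99,-33,33,99)):print(n,(cen+y*ax).round(1))
print(cast(c,[(390,190),(240,183)],6))
E
python3 -m pendant '{"dp":[[0,0,0],[0,0,0],[0,0,0],[0,0,0],[0,0,0],[0,0,0],[0,0,0],[0,0,0]],"rotation":[[0,0,0.16],[0,0,0.32],[0,0,0.48],[0,0,0.64],[0,0,0.8],[0,0,0.96],[0,0,1.12],[0,0,1.28]]}'
```

```text
[[643.6  99.4  89. ]
 [635.   30.9 101. ]
 [632.2 -37.   96. ]
 [625.2 -99.8 106. ]]
strip slope dx/dy [8.72076041e-02 6.34112101e+02]
fat [467.2 -49.3]
dummy [468.5  16.7]
box [469.9  82.7]
long [471.2 148.7]
[[ 593.29885944 -123.08721467    6.        ]
 [ 604.28317143  131.2281882     6.        ]]
time: 1.25
tool_pos: [149.0, 503.3, 226.6]
tcp_rot: [-3.142, 0.0, 1.569]
contact_force: [-0.6, 0.8, 0.4]
grip_width: 91.7
finger_force: 0.0
```

```bash
python3 -m pendant '{"dp":[[-0.034,0.041,0],[-0.072,0.088,0],[-0.11,0.135,0],[-0.148,0.182,0],[-0.186,0.229,0],[-0.224,0.276,0],[-0.262,0.323,0],[-0.3,0.37,0]],"rotation":[[0,0,0],[0,0,0],[0,0,0],[0,0,0],[0,0,0.0],[0,0,0.02],[0,0,0.04],[0,0,0.06]]}'
python3 -m pendant '{"dp":[[-0.035,0.04,0],[-0.07,0.08,0],[-0.1,0.11,0],[-0.12,0.122,0],[-0.12,0.122,0],[-0.12,0.122,0]],"rotation":[[0,0,0],[0,0,0],[0,0,0],[0,0,0],[0,0,0],[0,0,0]]}'
python3 - <<'E'
from h import *
c=cap("wrist");im=np.ascontiguousarray(c['pixels'][:,:,::-1])
cv2.imwrite('pics/w1.png',im);np.save('w1.npy',c['pose'])
P=np.array([[643.6,99.4,89],[635,30.9,101],[632.2,-37,96],[625.2,-99.8,106]]);print(proj(c,P).round(1),get_obs()['tool_pos'])
E
```

```text
time: 2.25
tool_pos: [521.3, 203.0, 226.7]
tcp_rot: [3.141, -0.0, 1.513]
contact_force: [1.3, 0.4, -0.1]
grip_width: 91.7
finger_force: 0.0
time: 3.0
tool_pos: [634.0, 79.0, 226.9]
tcp_rot: [-3.141, -0.001, 1.515]
contact_force: [-0.1, 0.2, -0.1]
grip_width: 92.1
finger_force: 0.0
[[326.4 169.3]
 [321.8 234.7]
 [322.4 287. ]
 [319.4 338.1]] [634.04790007  79.21158579 227.03051284]
```

View pics/w1.png

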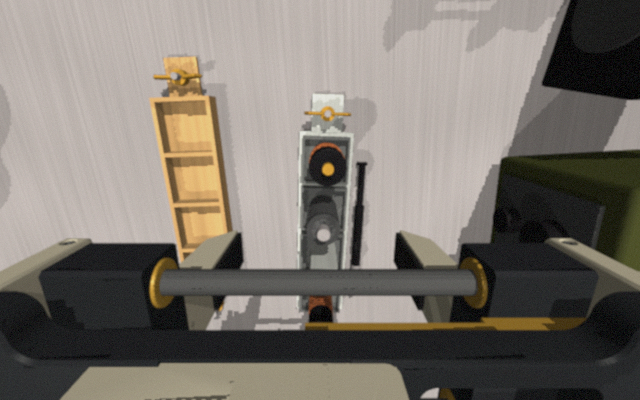

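Wrist view: the fat_coil stud at (327,169) and the dummy_load connector at (323,235) are within 1 px of prediction, and the yaw matches the strip. I'll grasp fat_coil.

```bash
python3 -m pendant '{"dp":[[0.021,0.0084,0.03],[0.021,0.0084,0.07],[0.021,0.0084,0.11],[0.021,0.0084,0.15],[0.021,0.0084,0.175],[0.021,0.0084,0.182],[0.021,0.0084,0.182]],"rotation":[[0,0,0],[0,0,0],[0,0,0],[0,0,0],[0,0,0],[0,0,0],[0,0,0]]}'
python3 -m pendant '{"dp":[[0,0,0],[0,0,0],[0,0,0],[0,0,0],[0,0,0],[0,0,0],[0,0,0],[0,0,0]],"rotation":[[0,0,0],[0,0,0],[0,0,0],[0,0,0],[0,0,0],[0,0,0],[0,0,0],[0,0,0]]}' 0
```

```text
time: 3.92
tool_pos: [644.5, 99.1, 45.4]
tcp_rot: [3.141, -0.0, 1.515]
contact_force: [0.8, 0.3, 1.1]
grip_width: 91.7
finger_force: 0.0
time: 4.92
tool_pos: [644.5, 98.3, 44.7]
tcp_rot: [3.142, -0.0, 1.514]
contact_force: [0.3, -0.1, -0.8]
grip_width: 41.8
finger_force: 30.0
```

```bash
python3 -m pendant '{"dp":[[0,0,-0.02],[0,0,-0.055],[0,0,-0.095],[0,0,-0.125],[0,0,-0.13],[-0.02,-0.02,-0.13],[-0.05,-0.053,-0.13],[-0.08,-0.085,-0.13]],"rotation":[[0,0,0],[0,0,0],[0,0,0],[0,0,0],[0,0,0],[0,0,0],[0,0,0],[0,0,0]]}'
python3 -m pendant '{"dp":[[-0.03,-0.033,0],[-0.06,-0.064,0],[-0.0736,-0.079,0],[-0.0776,-0.0837,0],[-0.0776,-0.0837,0],[-0.0776,-0.0837,0]],"rotation":[[0,0,0],[0,0,0],[0,0,0],[0,0,0],[0,0,0],[0,0,0]]}'
python3 - <<'E'
from h import *
print(get_obs()['tool_pos'])
c=cap("wrist");im=np.ascontiguousarray(c['pixels'][:,:,::-1]);t=cap("top")['pixels'][:,:,::-1]
cv2.imwrite('pics/c1.png',np.hstack([cv2.resize(im,None,fx=.6,fy=.6),cv2.resize(t,None,fx=.6,fy=.6)]))
E
```

```text
time: 5.92
tool_pos: [553.0, 22.7, 172.7]
tcp_rot: [-3.138, -0.0, 1.514]
contact_force: [0.5, -1.0, -1.5]
grip_width: 41.2
finger_force: 30.0
time: 6.68
tool_pos: [467.6, -49.0, 174.4]
tcp_rot: [-3.141, -0.0, 1.514]
contact_force: [0.3, -0.3, -1.5]
grip_width: 41.4
finger_force: 30.0
[467.57006594 -48.96439633 174.37451064]
```

View pics/c1.png

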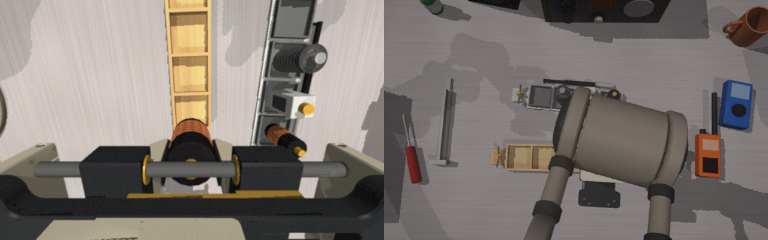

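The wrist view (left half) shows fat_coil upright in the grip at (190,150), centred on the rack row. Lower it and release.

```bash
python3 -m pendant '{"dp":[[0,0,0.03],[0,0,0.065],[0,0,0.1],[0,0,0.122],[0,0,0.13],[0,0,0.132],[0,0,0.132],[0,0,0.132]],"rotation":[[0,0,0],[0,0,0],[0,0,0],[0,0,0],[0,0,0],[0,0,0],[0,0,0],[0,0,0]]}'
python3 -m pendant '{"dp":[[0,0,0],[0,0,0],[0,0,0],[0,0,0],[0,0,0],[0,0,0]],"rotation":[[0,0,0],[0,0,0],[0,0,0],[0,0,0],[0,0,0],[0,0,0]]}' 0.09
python3 -m pendant '{"dp":[[0,0,-0.02],[0,0,-0.06],[0,0,-0.1],[0,0,-0.14],[0,0,-0.17],[0,0,-0.18],[0,0,-0.18]],"rotation":[[0,0,0],[0,0,0],[0,0,0],[0,0,0],[0,0,0],[0,0,0],[0,0,0]]}'
```

```text
time: 7.78
tool_pos: [467.6, -49.6, 43.5]
tcp_rot: [3.14, 0.0, 1.514]
contact_force: [-0.2, -0.3, -1.9]
grip_width: 41.7
finger_force: 30.0
time: 8.52
tool_pos: [467.0, -49.5, 42.7]
tcp_rot: [-3.142, -0.0, 1.514]
contact_force: [-0.7, 0.4, -0.1]
grip_width: 89.7
finger_force: 0.0
time: 9.4
tool_pos: [467.0, -49.4, 222.4]
tcp_rot: [3.142, -0.0, 1.514]
contact_force: [0.3, -1.1, 0.1]
grip_width: 90.3
finger_force: 0.0
```

```bash
python3 -m pendant '{"dp":[[0.02,0.03,0],[0.045,0.075,0],[0.07,0.12,0],[0.085,0.15,0],[0.0897,0.1631,0],[0.0897,0.1631,0],[0.0897,0.1631,0]],"rotation":[[0,0,0],[0,0,0],[0,0,0],[0,0,0],[0,0,0],[0,0,0],[0,0,0]]}'
python3 -m pendant '{"dp":[[0,0,0.03],[0,0,0.07],[0,0,0.11],[0,0,0.15],[0,0,0.173],[0,0,0.178],[0,0,0.178]],"rotation":[[0,0,0],[0,0,0],[0,0,0],[0,0,0],[0,0,0],[0,0,0],[0,0,0]]}'
python3 -m pendant '{"dp":[[0,0,0],[0,0,0],[0,0,0],[0,0,0],[0,0,0],[0,0,0],[0,0,0],[0,0,0]],"rotation":[[0,0,0],[0,0,0],[0,0,0],[0,0,0],[0,0,0],[0,0,0],[0,0,0],[0,0,0]]}' 0
```

```text
time: 10.28
tool_pos: [634.1, 30.6, 221.5]
tcp_rot: [-3.139, 0.0, 1.514]
contact_force: [0.2, 0.4, 0.1]
grip_width: 90.1
finger_force: 0.0
time: 11.15
tool_pos: [635.1, 30.6, 45.4]
tcp_rot: [3.141, -0.0, 1.513]
contact_force: [0.4, 0.1, 0.2]
grip_width: 89.7
finger_force: 0.0
time: 12.15
tool_pos: [635.2, 30.8, 44.8]
tcp_rot: [3.141, -0.0, 1.514]
contact_force: [1.1, 0.3, 0.5]
grip_width: 38.1
finger_force: 30.0
```

```bash
python3 -m pendant '{"dp":[[0,0,-0.02],[0,0,-0.055],[0,0,-0.095],[0,0,-0.125],[0,0,-0.13],[-0.003,-0.025,-0.13],[-0.009,-0.065,-0.13],[-0.015,-0.105,-0.13]],"rotation":[[0,0,0],[0,0,0],[0,0,0],[0,0,0],[0,0,0],[0,0,0],[0,0,0],[0,0,0]]}'
python3 -m pendant '{"dp":[[-0.006,-0.04,0],[-0.008,-0.057,0],[-0.0085,-0.0605,0],[-0.0085,-0.0605,0],[-0.0085,-0.0605,0]],"rotation":[[0,0,0],[0,0,0],[0,0,0],[0,0,0],[0,0,0]]}'
python3 -m pendant '{"dp":[[0,0,0.03],[0,0,0.065],[0,0,0.1],[0,0,0.122],[0,0,0.13],[0,0,0.132],[0,0,0.132],[0,0,0.132]],"rotation":[[0,0,0],[0,0,0],[0,0,0],[0,0,0],[0,0,0],[0,0,0],[0,0,0],[0,0,0]]}'
```

```text
time: 13.15
tool_pos: [527.0, 21.8, 172.6]
tcp_rot: [-3.138, -0.0, 1.514]
contact_force: [0.4, -1.3, -1.9]
grip_width: 37.8
finger_force: 30.0
time: 13.78
tool_pos: [469.1, 16.8, 174.3]
tcp_rot: [-3.141, -0.0, 1.514]
contact_force: [0.6, -0.2, -2.6]
grip_width: 37.2
finger_force: 30.0
time: 14.78
tool_pos: [469.0, 16.7, 43.5]
tcp_rot: [3.14, 0.0, 1.514]
contact_force: [-1.0, -0.1, -2.2]
grip_width: 37.5
finger_force: 30.0
```

```bash
python3 -m pendant '{"dp":[[0,0,0],[0,0,0],[0,0,0],[0,0,0],[0,0,0],[0,0,0]],"rotation":[[0,0,0],[0,0,0],[0,0,0],[0,0,0],[0,0,0],[0,0,0]]}' 0.09
python3 -m pendant '{"dp":[[0,0,-0.02],[0,0,-0.06],[0,0,-0.1],[0,0,-0.14],[0,0,-0.17],[0,0,-0.18],[0,0,-0.18]],"rotation":[[0,0,0],[0,0,0],[0,0,0],[0,0,0],[0,0,0],[0,0,0],[0,0,0]]}'
python3 -m pendant '{"dp":[[-0.01,0.03,0],[-0.02,0.075,0],[-0.032,0.12,0],[-0.04,0.15,0],[-0.0443,0.1661,0],[-0.0443,0.1661,0],[-0.0443,0.1661,0]],"rotation":[[0,0,0],[0,0,0],[0,0,0],[0,0,0],[0,0,0],[0,0,0],[0,0,0]]}'
python3 - <<'E'
from h import *
print(get_obs()['tool_pos'])
im=cap("wrist")['pixels'][:,:,::-1];t=cap("scene")['pixels'][:,:,::-1]
cv2.imwrite('pics/c2.png',np.hstack([cv2.resize(im,None,fx=.6,fy=.6),cv2.resize(t,None,fx=.6,fy=.6)]))
E
```

```text
time: 15.52
tool_pos: [468.4, 16.8, 42.7]
tcp_rot: [-3.141, -0.0, 1.514]
contact_force: [-0.9, -0.2, 0.2]
grip_width: 88.8
finger_force: 0.0
time: 16.4
tool_pos: [468.3, 16.8, 222.4]
tcp_rot: [3.141, -0.0, 1.514]
contact_force: [-0.3, 0.1, -0.5]
grip_width: 89.7
finger_force: 0.0
time: 17.27
tool_pos: [630.7, -36.6, 221.4]
tcp_rot: [-3.139, -0.0, 1.514]
contact_force: [0.4, -0.6, 0.9]
grip_width: 90.2
finger_force: 0.0
[630.74708589 -36.60226307 221.44198138]
```

View pics/c2.png

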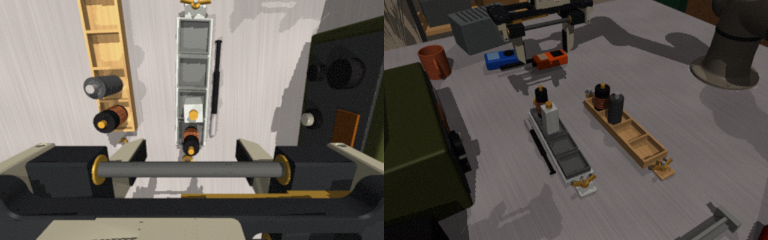

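The scene half shows fat_coil and dummy_load upright in the two pockets farthest from the wing nut. In the wrist half, match_box at (193,110) is square to the fingers. Grasp it.

```bash
python3 -m pendant '{"dp":[[0,0,0.03],[0,0,0.07],[0,0,0.11],[0,0,0.15],[0,0,0.173],[0,0,0.178],[0,0,0.178]],"rotation":[[0,0,0],[0,0,0],[0,0,0],[0,0,0],[0,0,0],[0,0,0],[0,0,0]]}'
python3 -m pendant '{"dp":[[0,0,0],[0,0,0],[0,0,0],[0,0,0],[0,0,0],[0,0,0],[0,0,0],[0,0,0]],"rotation":[[0,0,0],[0,0,0],[0,0,0],[0,0,0],[0,0,0],[0,0,0],[0,0,0],[0,0,0]]}' 0
python3 -m pendant '{"dp":[[0,0,-0.02],[0,0,-0.055],[0,0,-0.095],[0,0,-0.125],[0,0,-0.13],[0.02,-0.025,-0.13],[0.045,-0.065,-0.13],[0.07,-0.105,-0.13]],"rotation":[[0,0,0],[0,0,0],[0,0,0],[0,0,0],[0,0,0],[0,0,0],[0,0,0],[0,0,0]]}'
python3 -m pendant '{"dp":[[0.025,-0.04,0],[0.037,-0.059,0],[0.0403,-0.0636,0],[0.0403,-0.0636,0],[0.0403,-0.0636,0]],"rotation":[[0,0,0],[0,0,0],[0,0,0],[0,0,0],[0,0,0]]}'
```

```text
time: 18.25
tool_pos: [632.0, -36.8, 45.5]
tcp_rot: [3.141, 0.0, 1.514]
contact_force: [0.4, -0.5, -0.6]
grip_width: 89.8
finger_force: 0.0
time: 19.25
tool_pos: [631.9, -37.0, 44.8]
tcp_rot: [3.141, -0.0, 1.514]
contact_force: [0.5, 0.4, -0.1]
grip_width: 33.8
finger_force: 30.0
time: 20.25
tool_pos: [528.7, 39.7, 172.7]
tcp_rot: [-3.138, -0.0, 1.513]
contact_force: [1.1, 0.4, -1.3]
grip_width: 33.7
finger_force: 30.0
time: 20.88
tool_pos: [470.4, 82.2, 174.3]
tcp_rot: [-3.142, 0.0, 1.513]
contact_force: [0.7, 0.7, -1.7]
grip_width: 33.8
finger_force: 30.0
```

```bash
python3 -m pendant '{"dp":[[0,0,0.03],[0,0,0.065],[0,0,0.1],[0,0,0.122],[0,0,0.13],[0,0,0.132],[0,0,0.132],[0,0,0.132]],"rotation":[[0,0,0],[0,0,0],[0,0,0],[0,0,0],[0,0,0],[0,0,0],[0,0,0],[0,0,0]]}'
python3 -m pendant '{"dp":[[0,0,0],[0,0,0],[0,0,0],[0,0,0],[0,0,0],[0,0,0]],"rotation":[[0,0,0],[0,0,0],[0,0,0],[0,0,0],[0,0,0],[0,0,0]]}' 0.09
python3 -m pendant '{"dp":[[0,0,-0.02],[0,0,-0.06],[0,0,-0.1],[0,0,-0.14],[0,0,-0.17],[0,0,-0.18],[0,0,-0.18]],"rotation":[[0,0,0],[0,0,0],[0,0,0],[0,0,0],[0,0,0],[0,0,0],[0,0,0]]}'
python3 -m pendant '{"dp":[[-0.03,0.03,0],[-0.065,0.065,0],[-0.1,0.1,0],[-0.135,0.13,0],[-0.16,0.155,0],[-0.1731,0.1653,0],[-0.1731,0.1653,0],[-0.1731,0.1653,0]],"rotation":[[0,0,0],[0,0,0],[0,0,0],[0,0,0],[0,0,0],[0,0,0],[0,0,0],[0,0,0]]}'
```

```text
time: 21.88
tool_pos: [470.3, 82.8, 43.5]
tcp_rot: [3.14, -0.0, 1.514]
contact_force: [-0.4, 0.3, -1.2]
grip_width: 33.7
finger_force: 30.0
time: 22.62
tool_pos: [469.7, 82.8, 42.7]
tcp_rot: [3.142, -0.0, 1.514]
contact_force: [-0.5, -0.4, 0.2]
grip_width: 87.8
finger_force: 0.0
time: 23.5
tool_pos: [469.6, 82.8, 222.4]
tcp_rot: [3.142, -0.0, 1.514]
contact_force: [0.0, -0.4, 0.2]
grip_width: 90.1
finger_force: 0.0
time: 24.5
tool_pos: [624.1, -98.7, 221.5]
tcp_rot: [-3.139, -0.001, 1.514]
contact_force: [0.1, -0.6, -0.7]
grip_width: 89.5
finger_force: 0.0
```

```bash
python3 -m pendant '{"dp":[[0,0,0.03],[0,0,0.07],[0,0,0.11],[0,0,0.15],[0,0,0.17],[0,0,0.174],[0,0,0.174]],"rotation":[[0,0,0],[0,0,0],[0,0,0],[0,0,0],[0,0,0],[0,0,0],[0,0,0]]}'
python3 -m pendant '{"dp":[[0,0,0],[0,0,0],[0,0,0],[0,0,0],[0,0,0],[0,0,0],[0,0,0],[0,0,0]],"rotation":[[0,0,0],[0,0,0],[0,0,0],[0,0,0],[0,0,0],[0,0,0],[0,0,0],[0,0,0]]}' 0
python3 -m pendant '{"dp":[[0,0,-0.02],[0,0,-0.055],[0,0,-0.095],[0,0,-0.125],[0,0,-0.13],[0.02,-0.02,-0.13],[0.05,-0.04,-0.13],[0.09,-0.065,-0.13]],"rotation":[[0,0,0],[0,0,0],[0,0,0],[0,0,0],[0,0,0],[0,0,0],[0,0,0],[0,0,0]]}'
python3 -m pendant '{"dp":[[0.04,-0.03,0],[0.08,-0.06,0],[0.12,-0.085,0],[0.14,-0.098,0],[0.1485,-0.1026,0],[0.1485,-0.1026,0],[0.1485,-0.1026,0]],"rotation":[[0,0,0],[0,0,0],[0,0,0],[0,0,0],[0,0,0],[0,0,0],[0,0,0]]}'
```

```text
time: 25.38
tool_pos: [625.1, -98.9, 49.4]
tcp_rot: [3.141, 0.0, 1.514]
contact_force: [0.6, 0.5, -0.2]
grip_width: 89.4
finger_force: 0.0
time: 26.38
tool_pos: [625.0, -99.5, 48.7]
tcp_rot: [3.141, -0.0, 1.514]
contact_force: [0.4, 0.2, 0.9]
grip_width: 31.7
finger_force: 30.0
time: 27.38
tool_pos: [563.7, -5.4, 176.7]
tcp_rot: [-3.139, -0.0, 1.512]
contact_force: [-0.1, 0.6, -1.9]
grip_width: 31.8
finger_force: 30.0
time: 28.25
tool_pos: [471.6, 147.4, 178.3]
tcp_rot: [-3.141, 0.0, 1.513]
contact_force: [0.3, 0.3, -0.8]
grip_width: 31.5
finger_force: 30.0
```

Then lower, release, rise, and move back toward the start to clear the top view.

```bash
python3 -m pendant '{"dp":[[0,0,0.03],[0,0,0.065],[0,0,0.1],[0,0,0.122],[0,0,0.13],[0,0,0.132],[0,0,0.132],[0,0,0.132]],"rotation":[[0,0,0],[0,0,0],[0,0,0],[0,0,0],[0,0,0],[0,0,0],[0,0,0],[0,0,0]]}'
python3 -m pendant '{"dp":[[0,0,0],[0,0,0],[0,0,0],[0,0,0],[0,0,0],[0,0,0]],"rotation":[[0,0,0],[0,0,0],[0,0,0],[0,0,0],[0,0,0],[0,0,0]]}' 0.09
python3 -m pendant '{"dp":[[0,0,-0.02],[0,0,-0.06],[0,0,-0.1],[0,0,-0.14],[0,0,-0.17],[0,0,-0.18],[0,0,-0.18]],"rotation":[[0,0,0],[0,0,0],[0,0,0],[0,0,0],[0,0,0],[0,0,0],[0,0,0]]}'
python3 -m pendant '{"dp":[[0.03,-0.02,0],[0.07,-0.05,0],[0.11,-0.08,0],[0.15,-0.11,0],[0.19,-0.14,0],[0.23,-0.17,0],[0.26,-0.19,0],[0.26,-0.19,0]],"rotation":[[0,0,0],[0,0,0],[0,0,0],[0,0,0],[0,0,0],[0,0,0],[0,0,0],[0,0,0]]}'
python3 - <<'E'
from h import *
c=cap("top");t=c['pixels'][:,:,::-1];s=cap("scene")['pixels'][:,:,::-1]
P=np.array([[467.2,-49.3,86],[468.5,16.7,98],[469.9,82.7,93],[471.2,148.7,103]]);q=proj(c,P);print(q.round(1))
a=cv2.resize(t[130:310,160:420],None,fx=3,fy=3).copy()
for u,v in q: cv2.circle(a,(int((u-160)*3+1),int((v-130)*3+1)),3,(0,255,0),1)
cv2.imwrite('pics/f1.png',cv2.convertScaleAbs(a,alpha=1.6));cv2.imwrite('pics/f2.png',s)
E
```

```text
time: 29.25
tool_pos: [471.7, 148.3, 47.5]
tcp_rot: [3.14, -0.0, 1.514]
contact_force: [0.8, 0.2, -1.8]
grip_width: 31.4
finger_force: 30.0
time: 30.0
tool_pos: [471.1, 148.3, 46.7]
tcp_rot: [-3.142, -0.0, 1.514]
contact_force: [-0.0, 0.2, 0.2]
grip_width: 87.0
finger_force: 0.0
time: 30.88
tool_pos: [471.0, 148.2, 226.4]
tcp_rot: [3.142, -0.0, 1.514]
contact_force: [-0.3, 0.4, 0.0]
grip_width: 90.0
finger_force: 0.0
time: 31.88
tool_pos: [294.3, 419.6, 224.7]
tcp_rot: [-3.139, 0.002, 1.517]
contact_force: [0.0, -1.1, 0.7]
grip_width: 89.9
finger_force: 0.0
[[350.1 262.6]
 [305.4 261.1]
 [260.6 260.1]
 [214.3 258.6]]
```

View pics/f1.png

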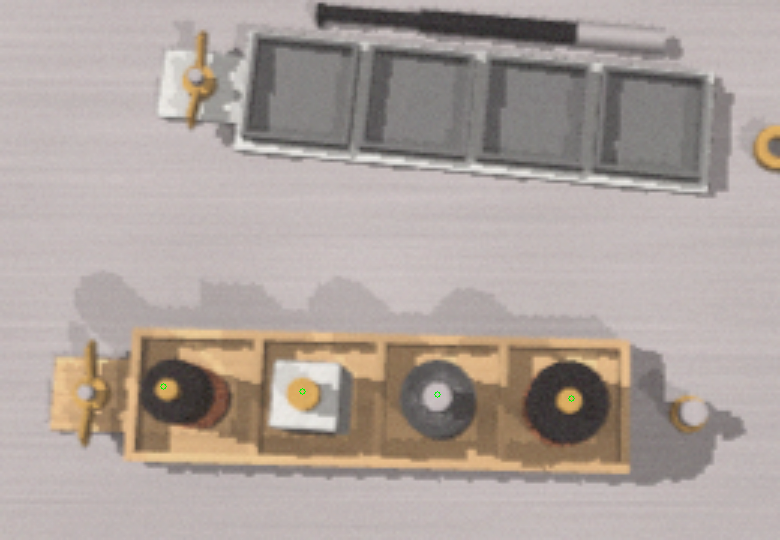

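View pics/f2.png

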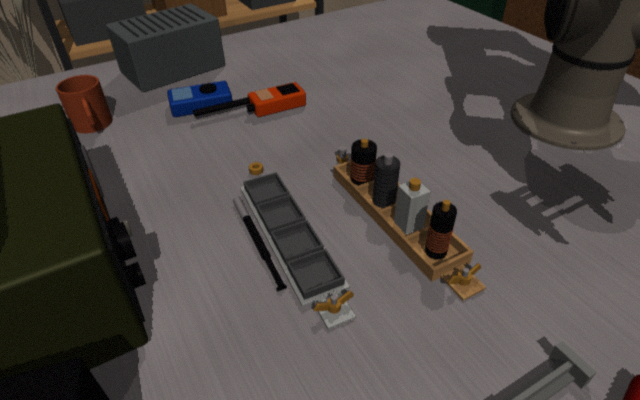

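In both views all four stand upright in their pockets, with the stud tops within about 1 px of the predicted (214,259), (261,260), (305,261) and (350,263). The order is correctly reversed and the robot is clear.

```bash
python3 -c "
from plant import workorder
print(workorder.close_job())"
```

```text
the job is handed in; nothing more can be done
None
```

All four accessories were moved to the kit rack in reverse order and the job is handed in: the last images show each upright in its own pocket and the arm clear, at about 32 s of the 99 s allowed, but no verdict was returned.

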